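# Set out the graded shoe lasts in order of size

### The job

Line up the four shoe lasts on the wooden stand in order of size, one on each rubber strip: the smallest at the end beside the white cement jar with the orange lid, where the work starts, growing to the largest at the other end. Each stands upright and straight along the middle of its strip, toe to the open front and heel just short of the back rail. Leave the cement jar where it is.

Things in the scene. Friction and masses are not known exactly. Their poses are not given: they have to be found in the camera images.
- b_centre (a point): smallest shoe last, a loose foot-shaped beech block 106 mm long, 48 wide, 54 high, sole down. Its raised rear (the cone) has upright sides 25 mm apart over the upper two thirds: grip across these from above. Point: middle of the cone, 37 mm above the sole, 17 below the flat top, 40 in front of the back of the heel. x: towards the toe, z: up
- d_centre (a point): second smallest shoe last, a loose foot-shaped beech block 124 mm long, 53 wide, 60 high, sole down. Its raised rear (the cone) has upright sides 26 mm apart over the upper two thirds: grip across these from above. Point: middle of the cone, 43 mm above the sole, 17 below the flat top, 40 in front of the back of the heel. x: towards the toe, z: up
- a_centre (a point): second largest shoe last, a loose foot-shaped beech block 142 mm long, 58 wide, 67 high, sole down. Its raised rear (the cone) has upright sides 28 mm apart over the upper two thirds: grip across these from above. Point: middle of the cone, 50 mm above the sole, 17 below the flat top, 40 in front of the back of the heel. x: towards the toe, z: up
- c_centre (a point): largest shoe last, a loose foot-shaped beech block 160 mm long, 63 wide, 74 high, sole down. Its raised rear (the cone) has upright sides 30 mm apart over the upper two thirds: grip across these from above. Point: middle of the cone, 57 mm above the sole, 17 below the flat top, 40 in front of the back of the heel. x: towards the toe, z: up
- place1 (a point): strip 1 of 4, numbered along the fixed wooden stand: dark ribbed rubber, 60 mm wide, 168 long, 80 from strip to strip. Point: on its top face and middle line, 46 mm in front of the back rail (37 high above the strip); a last's centre point belongs straight above it, its heel then 6 mm off the rail. x: from rail to open front, as the toes point; y: along the row to higher numbers; z: up
- place2 (a point): strip 2 of 4, numbered along the fixed wooden stand: dark ribbed rubber, 60 mm wide, 168 long, 80 from strip to strip. Point: on its top face and middle line, 46 mm in front of the back rail (37 high above the strip); a last's centre point belongs straight above it, its heel then 6 mm off the rail. x: from rail to open front, as the toes point; y: along the row to higher numbers; z: up
- place3 (a point): strip 3 of 4, numbered along the fixed wooden stand: dark ribbed rubber, 60 mm wide, 168 long, 80 from strip to strip. Point: on its top face and middle line, 46 mm in front of the back rail (37 high above the strip); a last's centre point belongs straight above it, its heel then 6 mm off the rail. x: from rail to open front, as the toes point; y: along the row to higher numbers; z: up
- place4 (a point): strip 4 of 4, numbered along the fixed wooden stand: dark ribbed rubber, 60 mm wide, 168 long, 80 from strip to strip. Point: on its top face and middle line, 46 mm in front of the back rail (37 high above the strip); a last's centre point belongs straight above it, its heel then 6 mm off the rail. x: from rail to open front, as the toes point; y: along the row to higher numbers; z: up
- jar_centre (a point): the white cement jar with an orange screw lid, 60 mm across and 68 mm high, loose on the bench beside one end of the stand, 85 mm from the middle line of the strip next to it (at the other end is an amber glass jar, 52 across and 84 high). This point is its centre, 34 mm above its base
Mind the look-alikes: they are no part of the job. Leave any green look-alike of the part that bears a_centre alone.

How it is judged:
At the end, for the whole second after the job is handed in: lasts at rest on the strips in order of size, smallest beside the cement jar; each centre point within 13 mm sideways and 14 mm lengthways of its place point, sole on the strip (height within 5 mm), upright within 0.1 rad, straight within 0.21 rad, toe away from the rail (((horizontal distance between jar_centre and place1 below 0.15 m and (x of b_centre in the frame of place1 between -0.014 and 0.014 m and y of b_centre in the frame of place1 between -0.013 and 0.013 m and z of b_centre in the frame of place1 between 0.032 and 0.042 m and angle between the x axis of b_centre and the x axis of place1, either way round below 0.21 rad and y of place4 in the frame of b_centre above 0 m) and (x of d_centre in the frame of place2 between -0.014 and 0.014 m and y of d_centre in the frame of place2 between -0.013 and 0.013 m and z of d_centre in the frame of place2 between 0.038 and 0.048 m and angle between the x axis of d_centre and the x axis of place2, either way round below 0.21 rad and y of place1 in the frame of d_centre below 0 m) and (x of a_centre in the frame of place3 between -0.014 and 0.014 m and y of a_centre in the frame of place3 between -0.013 and 0.013 m and z of a_centre in the frame of place3 between 0.045 and 0.055 m and angle between the x axis of a_centre and the x axis of place3, either way round below 0.21 rad and y of place1 in the frame of a_centre below 0 m) and (x of c_centre in the frame of place4 between -0.014 and 0.014 m and y of c_centre in the frame of place4 between -0.013 and 0.013 m and z of c_centre in the frame of place4 between 0.052 and 0.062 m and angle between the x axis of c_centre and the x axis of place4, either way round below 0.21 rad and y of place1 in the frame of c_centre below 0 m)) or (horizontal distance between jar_centre and place4 below 0.15 m and (x of b_centre in the frame of place4 between -0.014 and 0.014 m and y of b_centre in the frame of place4 between -0.013 and 0.013 m and z of b_centre in the frame of place4 between 0.032 and 0.042 m and angle between the x axis of b_centre and the x axis of place4, either way round below 0.21 rad and y of place1 in the frame of b_centre below 0 m) and (x of d_centre in the frame of place3 between -0.014 and 0.014 m and y of d_centre in the frame of place3 between -0.013 and 0.013 m and z of d_centre in the frame of place3 between 0.038 and 0.048 m and angle between the x axis of d_centre and the x axis of place3, either way round below 0.21 rad and y of place1 in the frame of d_centre below 0 m) and (x of a_centre in the frame of place2 between -0.014 and 0.014 m and y of a_centre in the frame of place2 between -0.013 and 0.013 m and z of a_centre in the frame of place2 between 0.045 and 0.055 m and angle between the x axis of a_centre and the x axis of place2, either way round below 0.21 rad and y of place1 in the frame of a_centre below 0 m) and (x of c_centre in the frame of place1 between -0.014 and 0.014 m and y of c_centre in the frame of place1 between -0.013 and 0.013 m and z of c_centre in the frame of place1 between 0.052 and 0.062 m and angle between the x axis of c_centre and the x axis of place1, either way round below 0.21 rad and y of place4 in the frame of c_centre above 0 m))) and angle between each of b_centre, d_centre, a_centre, c_centre's own z axis and vertical below 0.1 rad and linear speed of each of last_b, last_d, last_a, last_c below 0.02 m/s and angular speed of each of last_b, last_d, last_a, last_c below 0.2 rad/s); the robot touches nothing.
It fails at once if the cement jar is shifted by more than 20 mm (distance of jar_centre from where it was at the start of the episode above 0.02 m).
It also fails if it takes over 112 s, if anything falls off the work surface, if the arm or the gripper's body presses on something with over 40 N, if the wrist force passes 120 N, or if a joint passes its speed limit or range.

### The arm

A 7-joint arm with a two-finger parallel gripper is mounted at the origin on the work surface. World frame = base frame: x ahead of the robot, y to its left, z up, the work surface at z = 0. Lengths are in m, angles in rad, forces in N, time in s.
With the tool pointing down it reaches from about 0.425 to 1.025 m from the base axis. Payload 9.4 kg.
Tool frame: the origin (TCP) lies at the very end of the fingers, on their centre line; the grasp point (between the pads) lies 19 mm behind it (ctrl.hold_point_z is the distance from the TCP to the grasp point, in m); z points along the fingers, y is the line along which they close (so a half turn about z gives the same grasp; the last joint's range is limited). The gripper opens to 93 mm and grips with 3 to 60 N. Pads are 15 mm wide; open, the fingers measure 128 mm over their backs; the gripper's body (75 mm by 188 mm) begins 65 mm behind the grasp point.
Start: joints at [-1.316, 0.599, -0.003, 1.599, 0.002, 0.943, -0.08], TCP at [0.236, 0.685, 0.219] pointing down, gripper open.
Joint ranges: [-2.57, 2.57], [-0.35, 1.97], [-1.29, 1.29], [0.11, 2.56], [-1.05, 4.19], [0.11, 1.86], [-2.63, 2.63]. Speed limits (rad/s): [2.22, 2.22, 3.01, 3.01, 3.14, 3.14, 3.14].

### API

Orientations are given as a unit quaternion [x, y, z, w].
In Python, from bench import ctrl, imaging, workorder gives the robot as it stands.
- The arm moves only by the shell command python3 -m creep 'ROWS'. ROWS is JSON, a list that holds one entry, the list of rows, each a list of 7 numbers: the shift along the tool's x, y, z normalised to -1 to 1, where 1 is 0.1 m, then the turn, a rotation vector about the tool's x, y, z normalised to -1 to 1, where 1 is 45 degrees, then the opening, from -1 (shut) to 1 (fully open). A call has 1 to 20 rows; each row shifts and turns the commanded pose from where the row before left it, along the tool's axes as they then stand; what a row does not reach is not made up. A row lasts 1/12 s, in which the tool goes at most 41.7 mm and 7.16 degrees, less where a joint would pass 70% of its speed; a pose out of reach is approached as far as the arm can. A call with a number of a shift or a turn outside -1 to 1 is refused whole. A call with a gripper value outside its range is refused whole. The fingers move at their own pace and stop on an object; the grip force is fixed at half the most. Time passes only in rows, so rows that do not move let the fingers close. It gives the time, the measured TCP pose, the force, the opening and the grip force at its end, in the units of the state.
- ctrl.state(): the state, without advancing time (a new reading comes with each control period).
- imaging.get_image(name): name is "side" or "top"; returns (picture, depth): 420x560x3 uint8, red, green, blue; 420x560 float32, m along the optical axis (not along the pixel's ray), 0 where there is no reading.
- imaging.camera_model(name): a dict with "intrinsics" (3x3 intrinsics, pixels), "k1" (the pictures are not rectified: a ray, as slopes to the right and down, at radius r is drawn at 1 + k1 r^2 times it, then the intrinsics apply), "position" and "rotation" of the camera in the world. Camera axes: x right, y up, looking along -z (the intrinsics and any distortion apply to the point x, -y, -z); pixel columns grow to the right and rows downward; lengths in m; the calibration is good to about 2 mm. A picture is of the moment at which its call begins. camera_model takes no time and is no camera call.
- workorder.job_done(): hands the job in; it is judged then, once.
The state is a dict: "time_s": time; "q": joint angles; "dq": joint speeds; "effort": joint torques, N m; "eef_pos": TCP position; "tcp_rot": TCP orientation; "force": force on the tool from outside, world axes, zero at the start; "moment": the same for the moment, N m; "finger_gap": finger opening in m; "finger_force": force on a finger pad.
Only numpy, scipy, OpenCV 4.12 (cv2) and the standard library are available. Lean on these libraries where they do the work, as an engineer would, in place of code of your own. Each camera call takes 0.05 s, during which the arm holds its last target. There are 200 camera calls.

## Working session

There is one attempt and no reset: what is moved stays moved. The work goes in short steps, Python scripts to look and compute and a shell command to move; the robot and the scene stay as the last step left them, time stands still between calls to the robot, and variables do not carry over. Pictures are saved under pics/ and viewed, at most 14 in all, crops included, and the job is handed in when it is done.

```bash
mkdir -p pics; cat > h.py <<'E'
import numpy as np, cv2
from bench import ctrl, imaging, workorder
def snap(n,tag):
    im,d=imaging.get_image(n); cv2.imwrite(f'pics/{tag}.png',im[:,:,::-1]); np.savez(f'pics/{tag}.npz',im=im,d=d); return im,d
def ray(n,uv):
    m=imaging.camera_model(n);K=np.array(m['intrinsics']);k=m['k1']
    uv=np.atleast_2d(np.asarray(uv,float));p=np.c_[(uv[:,0]-K[0,2])/K[0,0],(uv[:,1]-K[1,2])/K[1,1]]
    q=p.copy()
    for _ in range(20): q=p/(1+k*(q**2).sum(1,keepdims=True))
    return np.array(m['position']),np.c_[q[:,0],-q[:,1],-np.ones(len(q))]@np.array(m['rotation']).T
def onplane(n,uv,z):
    o,r=ray(n,uv); return o+r*((z-o[2])/r[:,2])[:,None]
def cloud(n,d):
    v,u=np.mgrid[:d.shape[0],:d.shape[1]];o,r=ray(n,np.c_[u.ravel(),v.ravel()])
    P=o+r*d.reshape(-1,1);P[d.ravel()==0]=np.nan
    return P.reshape(d.shape+(3,))
E
python3 - <<'E'
from h import *
for n in('top','side'):
    im,d=snap(n,n+'0');m=imaging.camera_model(n);print(n,m['position'],np.round(m['rotation'],2).tolist(),m['k1'],m['intrinsics'][0])
E
```

```text
top [0.33788819 0.0091636  1.05234419] [0.06, -0.07, -0.7, 0.71] 0.017651465244053987 [420.26604075   0.         287.24001347]
side [-0.24517905 -0.83040879  0.8104391 ] [0.44, -0.17, -0.34, 0.82] -0.136595260440119 [532.977603     0.         279.28455849]
```

View pics/top0.png

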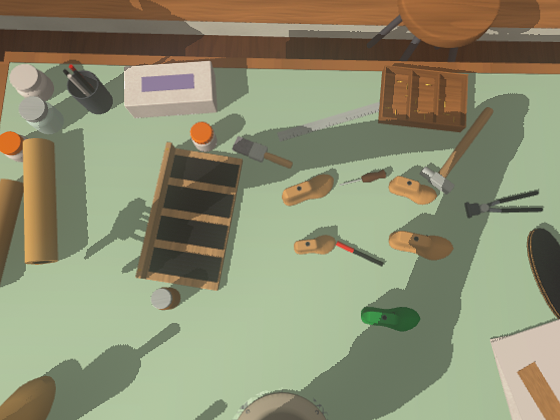

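View pics/side0.png

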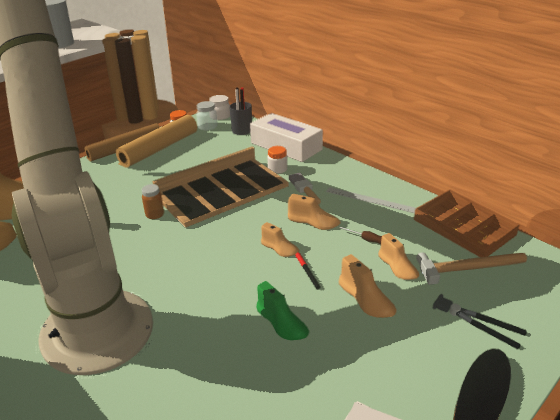

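```bash
sed -i "s/np.array(m\['rotation'\]).T/Rotation.from_quat(m['rotation']).as_matrix().T/; 1a from scipy.spatial.transform import Rotation" h.py
cat > seg.py <<'E'
from h import *
def lasts(n,tag):
    f=np.load(f'pics/{tag}.npz');im,d=f['im'],f['d'];P=cloud(n,d)
    hsv=cv2.cvtColor(im,cv2.COLOR_RGB2HSV)
    m=((hsv[...,0]<22)&(hsv[...,1]>90)&(hsv[...,2]>60)&(P[...,2]>0.012)).astype(np.uint8)
    k,l,s,c=cv2.connectedComponentsWithStats(m)
    out=[]
    for i in range(1,k):
        if s[i,4]<150: continue
        Q=P[l==i]; z=np.nanpercentile(Q[:,2],97)
        r=cv2.minAreaRect(Q[:,:2].astype(np.float32)*1000)
        top=Q[Q[:,2]>z-0.007]
        out.append((c[i].round(),s[i,4],z,Q,top,r))
    return im,P,out
E
python3 - <<'E'
from seg import *
for n in('top','side'):
    im,P,o=lasts(n,n+'0'); print(n)
    for c,a,z,Q,top,r in o:
        if a<3500:print(c,a,'ztop %.3f'%z,'top c',np.nanmean(top,0).round(3),len(top),'rect',np.round(r[0]),np.round(r[1]),round(r[2]))
im,P,_=lasts('top','top0')
for u,v in[(206,167),(200,200),(192,232),(183,263),(202,133),(163,298),(150,218),(235,200),(232,290),(100,300)]:print(u,v,np.nanmedian(P[v-2:v+3,u-2:u+3].reshape(-1,3),0).round(3))
crop=im[90:320,120:480];cv2.imwrite('pics/crop1.png',cv2.resize(crop[:,:,::-1],None,fx=2.2,fy=2.2,interpolation=cv2.INTER_CUBIC))
E
```

```text
top
[426.  97.] 1591 ztop 0.038 top c [ 0.861 -0.361  0.035] 578 rect [ 861. -358.] [223. 154.] 84
[466. 141.] 725 ztop 0.029 top c [ 0.744 -0.467  0.025] 543 rect [ 741. -465.] [ 23. 235.] 53
[201. 133.] 402 ztop 0.072 top c [0.733 0.213 0.069] 360 rect [733. 213.] [53. 55.] 87
[278. 160.] 175 ztop 0.023 top c [0.682 0.022 0.019] 160 rect [683.  23.] [74. 17.] 68
[373. 176.] 165 ztop 0.028 top c [ 0.642 -0.221  0.024] 129 rect [ 643. -221.] [21. 58.] 17
[308. 190.] 903 ztop 0.070 top c [ 0.591 -0.028  0.067] 291 rect [600. -57.] [ 52. 138.] 29
[412. 190.] 743 ztop 0.062 top c [ 0.613 -0.296  0.06 ] 235 rect [ 608. -322.] [122.  49.] 71
[421. 244.] 1173 ztop 0.077 top c [ 0.475 -0.3    0.074] 369 rect [ 466. -335.] [157.  58.] 85
[540. 275.] 162 ztop 0.023 top c [ 0.405 -0.621  0.019] 103 rect [ 405. -626.] [212.  29.] 11
[315. 245.] 527 ztop 0.056 top c [ 0.459 -0.05   0.054] 204 rect [465. -72.] [ 43. 103.] 2
[173. 298.] 153 ztop 0.069 top c [0.328 0.262 0.066] 57 rect [327. 265.] [27. 50.] 78
[ 30. 401.] 1727 ztop 0.085 top c [0.089 0.574 0.082] 251 rect [114. 558.] [83. 86.] 71
s
[... 594 characters left out ...]
63  0.035] 685 rect [ 843. -381.] [322. 255.] 46
[  6. 234.] 316 ztop 0.060 top c [-0.02   0.447  0.057] 60 rect [-19. 440.] [63. 31.] 53
[279. 240.] 681 ztop 0.057 top c [ 0.459 -0.056  0.055] 144 rect [ 464. -101.] [ 40. 146.] 3
[393. 253.] 1055 ztop 0.063 top c [ 0.612 -0.302  0.061] 192 rect [ 621. -293.] [192.  49.] 70
[364. 287.] 1705 ztop 0.077 top c [ 0.472 -0.308  0.075] 315 rect [ 462. -339.] [159.  52.] 84
206 167 [0.658 0.206 0.021]
200 200 [0.572 0.216 0.022]
192 232 [0.49  0.231 0.022]
183 263 [0.414 0.248 0.021]
202 133 [0.73  0.211 0.069]
163 298 [0.331 0.273 0.084]
150 218 [0.517 0.325 0.058]
235 200 [0.576 0.13  0.009]
232 290 [0.351 0.129 0.001]
100 300 [0.323 0.446 0.002]
```

View pics/crop1.png

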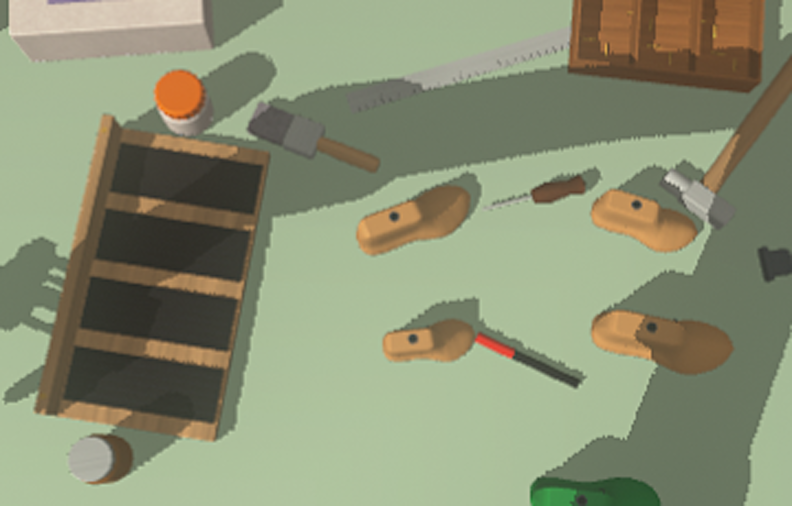

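Lasts by height and length in the top view: b (315,245), d (412,190), a (308,190), c (421,244). The green one at (390,318) is the look-alike and stays put. The orange-lid jar beside the stand is at (202,133), next to the far strip (206,167). The other orange lid, at (10,145), is away from the stand. All toes already point roughly to the stand's open front (image right).

```bash
cat > poses.py <<'E'
from seg import *
def analyse(n,tag):
    im,P,o=lasts(n,tag)
    for c,a,z,Q,top,r in o:
        if not(450<a<1900 and .05<z<.082): continue
        top=Q[Q[:,2]>z-0.006][:,:2].astype(np.float32)
        rc=cv2.minAreaRect(top*1000);b=cv2.boxPoints(rc)
        e=max([b[1]-b[0],b[2]-b[1]],key=np.linalg.norm);e/=np.linalg.norm(e)
        mu=top.mean(0);w,v=np.linalg.eigh(np.cov((top-mu).T));p=v[:,1]
        if p@(Q[:,:2].mean(0)-mu)<0:p=-p
        if e@p<0:e=-e
        s=(Q[:,:2]-mu)@p;
        print(c,'z%.3f'%z,'topmean',mu.round(3),'rect',np.round(rc[0]),np.round(rc[1]),'yaw pca %.1f rect %.1f'%tuple(np.degrees([np.arctan2(p[1],p[0]),np.arctan2(e[1],e[0])])),'along heel %.3f toe %.3f'%(s.min(),s.max()))
if __name__=='__main__':
    for n in('top','side'): print(n);analyse(n,n+'0')
    for n in('top','side'):
        f=np.load(f'pics/{n}0.npz');im=f['im'];P=cloud(n,f['d'])
        m=((im.max(2)<75)&(abs(P[...,2]-.022)<.012)&(P[...,0]>.33)&(P[...,0]<.74)&(P[...,1]>.08)&(P[...,1]<.35)).astype(np.uint8)
        k,l,s,c=cv2.connectedComponentsWithStats(cv2.morphologyEx(m,cv2.MORPH_OPEN,np.ones((3,3))))
        for i in range(1,k):
            if s[i,4]<300: continue
            v,u=np.nonzero(l==i);q=onplane(n,np.c_[u,v],.0215)[:,:2].astype(np.float32)*1000
            r=cv2.minAreaRect(q);print(n,c[i].round(),'z %.4f'%np.nanmedian(P[l==i][:,2]),np.round(r[0],1),np.round(r[1],1),round(r[2],1))
    s=ctrl.state();print(s['eef_pos'],Rotation.from_quat(s['tcp_rot']).as_matrix().round(3).tolist(),s['finger_gap'],ctrl.hold_point_z)
E
python3 poses.py
```

```text
top
[308. 190.] z0.070 topmean [ 0.591 -0.028] rect [591. -28.] [27. 71.] yaw pca -68.1 rect -67.7 along heel -0.039 toe 0.099
[412. 190.] z0.062 topmean [ 0.614 -0.296] rect [ 614. -297.] [62. 27.] yaw pca -107.1 rect -107.6 along heel -0.034 toe 0.088
[421. 244.] z0.077 topmean [ 0.475 -0.3  ] rect [ 475. -301.] [78. 29.] yaw pca -102.1 rect -102.6 along heel -0.043 toe 0.114
[315. 245.] z0.056 topmean [ 0.46 -0.05] rect [460. -50.] [25. 52.] yaw pca -82.9 rect -83.3 along heel -0.030 toe 0.074
side
[310. 210.] z0.070 topmean [ 0.592 -0.034] rect [595. -33.] [35. 69.] yaw pca -70.5 rect -76.8 along heel -0.052 toe 0.099
[279. 240.] z0.057 topmean [ 0.459 -0.056] rect [462. -56.] [27. 55.] yaw pca -84.4 rect -83.1 along heel -0.028 toe 0.117
[393. 253.] z0.063 topmean [ 0.612 -0.302] rect [ 613. -301.] [62. 27.] yaw pca -107.0 rect -106.9 along heel -0.108 toe 0.085
[364. 287.] z0.077 topmean [ 0.473 -0.308] rect [ 474. -306.] [79. 30.] yaw pca -103.5 rect -101.0 along heel -0.047 toe 0.110
top [205. 171.] z 0.0216 [648.  208.8] [166.9  58.8] 81.6
top [198. 201.] z 0.0218 [569.1 220.3] [167.1  59. ] 81.9
top [191. 232.] z 0.0217 [489.8 231.7] [166.9  59.1] 81.7
top [185. 264.] z 0.0218 [411.1 243.7] [166.2  58.3] 81.9
side [258. 175.] z 0.0235 [650.5 207.8] [175.7  64.4] 81.7
side [235. 183.] z 0.0237 [571.4 219.7] [175.4  64.3] 81.8
side [211. 192.] z 0.0237 [492.1 230.4] [172.6  63.7] 81.9
side [186. 202.] z 0.0237 [412.8 242.6] [174.4  62. ] 81.0
[0.2360163  0.68503165 0.21784194] [[-0.945, 0.326, -0.0], [0.326, 0.945, -0.001], [-0.0, -0.001, -1.0]] 0.09303197853211664 0.0188
```

```bash
cat > plan.py <<'E'
import sys
from h import *
T=dict(b=(.461,-.061,97),d=(.612,-.304,73),a=(.591,-.031,112),c=(.475,-.300,77.7),p1=(.654,.246,81.8),p2=(.575,.258,81.8),p3=(.496,.269,81.8),p4=(.417,.281,81.8))
s=ctrl.state();R=Rotation.from_quat(s['tcp_rot']).as_matrix();p=np.array(s['eef_pos']);y0=np.degrees(np.arctan2(R[1,0],R[0,0]))
print('t %.2f'%s['time_s'],'p',p.round(4),'yaw %.1f'%y0,'tilt',R[:2,2].round(4),'F',np.round(s['force'],1),'gap %.4f'%s['finger_gap'])
for a in sys.argv[1:]:
    x,y,yaw=T[a];dt=(yaw-y0+180)%360-180;t=np.radians(yaw);dx,dy=x-p[0],y-p[1]
    print(a,'turn',round(-dt/45,3),'then shift x %.3f y %.3f'%tuple(10*np.array([dx*np.cos(t)+dy*np.sin(t),dx*np.sin(t)-dy*np.cos(t)])))
E
python3 plan.py b
```

```text
t 0.10 p [0.236  0.685  0.2178] yaw 161.0 tilt [-0.0003 -0.0014] F [ 0.5 -0.4 -0.7] gap 0.0930
b turn 1.422 then shift x -7.679 y 1.324
```

```bash
python3 -m creep '[[[0,0,0,0,0,0.158,0.3],[0,0,0,0,0,0.158,0.3],[0,0,0,0,0,0.158,0.3],[0,0,0,0,0,0.158,0.3],[0,0,0,0,0,0.158,0.3],[0,0,0,0,0,0.158,0.3],[0,0,0,0,0,0.158,0.3],[0,0,0,0,0,0.158,0.3],[0,0,0,0,0,0.158,0.3],[0,0.26,0,0,0,0,0.3],[0,0.26,0,0,0,0,0.3],[0,0.26,0,0,0,0,0.3],[0,0.26,0,0,0,0,0.3],[0,0.26,0,0,0,0,0.3],[-0.35,0,0,0,0,0,0.3],[-0.35,0,0,0,0,0,0.3],[-0.35,0,0,0,0,0,0.3],[-0.35,0,0,0,0,0,0.3],[-0.35,0,0,0,0,0,0.3],[-0.35,0,0,0,0,0,0.3]]]'; python3 -m creep '[[[-0.35,0,0,0,0,0,0.3],[-0.35,0,0,0,0,0,0.3],[-0.35,0,0,0,0,0,0.3],[-0.35,0,0,0,0,0,0.3],[-0.35,0,0,0,0,0,0.3],[-0.35,0,0,0,0,0,0.3],[-0.35,0,0,0,0,0,0.3],[-0.35,0,0,0,0,0,0.3],[-0.35,0,0,0,0,0,0.3],[-0.35,0,0,0,0,0,0.3],[-0.35,0,0,0,0,0,0.3],[-0.35,0,0,0,0,0,0.3],[-0.35,0,0,0,0,0,0.3],[-0.35,0,0,0,0,0,0.3],[-0.35,0,0,0,0,0,0.3],[-0.2,0,0,0,0,0,0.3],[0,0,0,0,0,0,0.3],[0,0,0,0,0,0,0.3]]]'; python3 plan.py b
```

```text
time_s: 1.77
eef_pos: [0.3906, 0.491, 0.2183]
tcp_rot: [0.663, 0.749, -0.0, 0.0]
force: [0.2, 0.1, 0.0]
finger_gap: 0.0601
finger_force: 0.0
time_s: 3.27
eef_pos: [0.457, -0.0491, 0.2185]
tcp_rot: [0.664, 0.748, -0.0, -0.0]
force: [-0.4, 0.8, -0.4]
finger_gap: 0.0605
finger_force: 0.0
t 3.27 p [ 0.457  -0.0491  0.2185] yaw 96.8 tilt [-0.0003 -0.0001] F [-0.4  0.8 -0.4] gap 0.0605
b turn -0.004 then shift x -0.123 y 0.025
```

```bash
python3 -m creep '[[[-0.12,0.025,0.2,0,0,0,0.3],[0,0,0.3,0,0,0,0.3],[0,0,0.3,0,0,0,0.3],[0,0,0.3,0,0,0,0.3],[0,0,0.3,0,0,0,0.3],[0,0,0.3,0,0,0,0.3],[0,0,0.17,0,0,0,0.3],[0,0,0.1,0,0,0,0.3],[0,0,0,0,0,0,0.3],[0,0,0,0,0,0,0.3],[0,0,0,0,0,0,-1],[0,0,0,0,0,0,-1],[0,0,0,0,0,0,-1],[0,0,0,0,0,0,-1],[0,0,0,0,0,0,-1],[0,0,0,0,0,0,-1]]]'; python3 - <<'E'
from h import *
im,d=snap('side','s1');cv2.imwrite('pics/s1c.png',cv2.resize(im[150:330,170:430,::-1],None,fx=2.5,fy=2.5))
E
```

```text
time_s: 4.6
eef_pos: [0.4616, -0.0597, 0.022]
tcp_rot: [0.663, 0.749, 0.0, 0.0]
force: [1.0, -0.1, -0.0]
finger_gap: 0.0251
finger_force: 6.4
```

View pics/s1c.png

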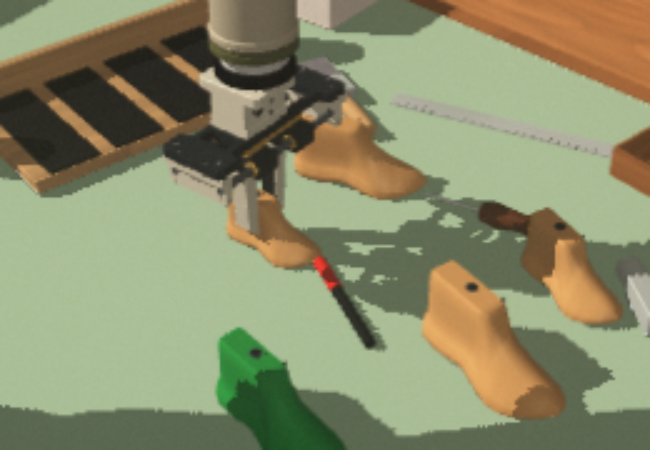

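The fingers hold b's cone at the crop's (265,210), with a 25 mm gap. Nothing else is touched. Lifting.

```bash
python3 -m creep '[[[0,0,0,0,0,0,-1],[0,0,0,0,0,0,-1],[0,0,-0.1,0,0,0,-1],[0,0,-0.3,0,0,0,-1],[0,0,-0.3,0,0,0,-1],[0,0,-0.3,0,0,0,-1],[0,0,-0.3,0,0,0,-1],[0,0,-0.3,0,0,0,-1],[0,0,-0.1,0,0,0,-1],[0,0,0,0,0,0.112,-1],[0,0,0,0,0,0.112,-1],[0,0,0,0,0,0.112,-1],[0,0,0,0,0,0,-1],[0,0,0,0,0,0,-1]]]'; python3 plan.py p1
```

```text
time_s: 5.82
eef_pos: [0.4609, -0.0595, 0.1915]
tcp_rot: [0.754, 0.656, -0.0, -0.0]
force: [0.3, -0.5, -0.7]
finger_gap: 0.0249
finger_force: 29.8
t 5.82 p [ 0.4609 -0.0595  0.1915] yaw 82.0 tilt [-0.0005 -0.0002] F [ 0.3 -0.5 -0.7] gap 0.0249
p1 turn 0.005 then shift x 3.300 y 1.476
```

```bash
python3 -m creep '[[[0.3,0.134,0,0,0,0,-1],[0.3,0.134,0,0,0,0,-1],[0.3,0.134,0,0,0,0,-1],[0.3,0.134,0,0,0,0,-1],[0.3,0.134,0,0,0,0,-1],[0.3,0.134,0,0,0,0,-1],[0.3,0.134,0,0,0,0,-1],[0.3,0.134,0,0,0,0,-1],[0.3,0.134,0,0,0,0,-1],[0.3,0.134,0,0,0,0,-1],[0.3,0.134,0,0,0,0,-1],[0,0,0.3,0,0,0,-1],[0,0,0.3,0,0,0,-1],[0,0,0.3,0,0,0,-1],[0,0,0.2,0,0,0,-1],[0,0,0,0,0,0,-1],[0,0,0,0,0,0,-1]]]'; python3 plan.py p1; python3 - <<'E'
from h import *
im,d=snap('top','t2');cv2.imwrite('pics/t2c.png',cv2.resize(im[110:320,120:320,::-1],None,fx=2.8,fy=2.8))
E
```

```text
time_s: 7.23
eef_pos: [0.653, 0.2457, 0.0806]
tcp_rot: [0.755, 0.656, -0.001, -0.0]
force: [0.9, 0.4, 0.2]
finger_gap: 0.0248
finger_force: 29.8
t 7.23 p [0.653  0.2457 0.0806] yaw 82.0 tilt [-0.0025 -0.0011] F [0.9 0.4 0.2] gap 0.0248
p1 turn 0.004 then shift x 0.005 y 0.009
```

View pics/t2c.png

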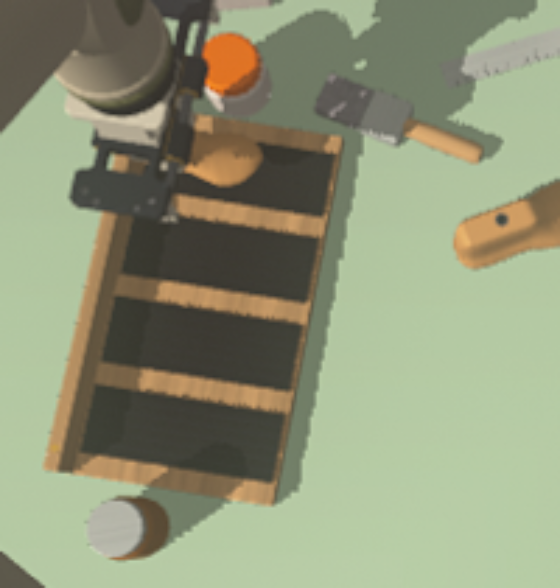

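```bash
python3 -m creep '[[[0,0,0.15,0,0,0,-1],[0,0,0.1,0,0,0,-1],[0,0,0.06,0,0,0,-1],[0,0,0.04,0,0,0,-1],[0,0,0.02,0,0,0,-1],[0,0,0,0,0,0,-1],[0,0,0,0,0,0,-1]]]'; python3 plan.py p1
```

```text
time_s: 7.87
eef_pos: [0.6539, 0.2463, 0.0451]
tcp_rot: [0.755, 0.655, 0.0, 0.0]
force: [0.2, -0.4, -0.7]
finger_gap: 0.0248
finger_force: 29.8
t 7.87 p [0.6539 0.2463 0.0451] yaw 81.9 tilt [0.0005 0.0002] F [ 0.2 -0.4 -0.7] gap 0.0248
p1 turn 0.002 then shift x -0.002 y 0.001
```

```bash
python3 -m creep '[[[0,0,0.012,0,0,0,-1],[0,0,0.012,0,0,0,-1],[0,0,0,0,0,0,-1],[0,0,0,0,0,0,-1]]]'; python3 plan.py p1
```

```text
time_s: 8.2
eef_pos: [0.6541, 0.2463, 0.0431]
tcp_rot: [0.755, 0.655, 0.001, 0.0]
force: [-1.7, -0.2, 5.0]
finger_gap: 0.025
finger_force: 29.8
t 8.20 p [0.6541 0.2463 0.0431] yaw 81.9 tilt [0.0009 0.0006] F [-1.7 -0.2  5. ] gap 0.0250
p1 turn 0.002 then shift x -0.003 y -0.000
```

Contact (5 N up). Release and rise.

```bash
python3 -m creep '[[[0,0,0,0,0,0,-0.05],[0,0,0,0,0,0,-0.05],[0,0,0,0,0,0,-0.05],[0,0,0,0,0,0,-0.05],[0,0,0,0,0,0,-0.05],[0,0,-0.1,0,0,0,-0.05],[0,0,-0.3,0,0,0,-0.05],[0,0,-0.3,0,0,0,-0.05],[0,0,-0.3,0,0,0,0.3],[0,0,-0.3,0,0,0,0.3],[0,0,-0.3,0,0,0,0.3],[0,0,0,0,0,0.1,0.3],[0,0,0,0,0,0.1,0.3],[0,0,0,0,0,0,0.3],[0,0,0,0,0,0,0.3]]]'; python3 plan.py d
```

```text
time_s: 9.45
eef_pos: [0.6535, 0.2463, 0.2026]
tcp_rot: [0.804, 0.595, -0.0, 0.0]
force: [-0.7, 0.0, 0.3]
finger_gap: 0.0604
finger_force: 0.0
t 9.45 p [0.6535 0.2463 0.2026] yaw 73.0 tilt [ 0.0001 -0.0002] F [-0.7  0.   0.3] gap 0.0604
d turn 0.001 then shift x -5.384 y 1.213
```

```bash
python3 -m creep '[[[-0.359,0.081,0,0,0,0,0.3],[-0.359,0.081,0,0,0,0,0.3],[-0.359,0.081,0,0,0,0,0.3],[-0.359,0.081,0,0,0,0,0.3],[-0.359,0.081,0,0,0,0,0.3],[-0.359,0.081,0,0,0,0,0.3],[-0.359,0.081,0,0,0,0,0.3],[-0.359,0.081,0,0,0,0,0.3],[-0.359,0.081,0,0,0,0,0.3],[-0.359,0.081,0,0,0,0,0.3],[-0.359,0.081,0,0,0,0,0.3],[-0.359,0.081,0,0,0,0,0.3],[-0.359,0.081,0,0,0,0,0.3],[-0.359,0.081,0,0,0,0,0.3],[-0.359,0.081,0,0,0,0,0.3],[0,0,0.2,0,0,0,0.3],[0,0,0.3,0,0,0,0.3],[0,0,0.2,0,0,0,0.3],[0,0,0,0,0,0,0.3],[0,0,0,0,0,0,0.3]]]'; python3 plan.py d
```

```text
time_s: 11.12
eef_pos: [0.6106, -0.3041, 0.1314]
tcp_rot: [0.804, 0.595, -0.001, -0.001]
force: [0.7, -0.0, 0.0]
finger_gap: 0.0608
finger_force: 0.0
t 11.12 p [ 0.6106 -0.3041  0.1314] yaw 73.0 tilt [-0.0024  0.0008] F [ 0.7 -0.   0. ] gap 0.0608
d turn -0.001 then shift x 0.005 y 0.013
```

```bash
python3 -m creep '[[[0,0.013,0.3,0,0,0,0.3],[0,0,0.3,0,0,0,0.3],[0,0,0.3,0,0,0,0.3],[0,0,0.135,0,0,0,0.3],[0,0,0,0,0,0,0.3],[0,0,0,0,0,0,-1],[0,0,0,0,0,0,-1],[0,0,0,0,0,0,-1],[0,0,0,0,0,0,-1],[0,0,0,0,0,0,-1],[0,0,0,0,0,0,-1],[0,0,0,0,0,0,-1],[0,0,0,0,0,0,-1]]]'; python3 plan.py d
```

```text
time_s: 12.2
eef_pos: [0.6133, -0.3048, 0.0297]
tcp_rot: [0.804, 0.594, 0.001, 0.001]
force: [0.4, 0.7, 6.4]
finger_gap: 0.0264
finger_force: 29.7
t 12.20 p [ 0.6133 -0.3048  0.0297] yaw 72.9 tilt [ 0.0017 -0.0005] F [0.4 0.7 6.4] gap 0.0264
d turn -0.003 then shift x 0.004 y -0.015
```

```bash
python3 -m creep '[[[0,0,-0.1,0,0,0,-1],[0,0,-0.3,0,0,0,-1],[0,0,-0.3,0,0,0,-1],[0,0,-0.3,0,0,0,-1],[0,0,-0.3,0,0,0,-1],[0,0,-0.3,0,0,0,-1],[0,0,-0.2,0,0,0,-1],[0,0,0,0,0,-0.1,-1],[0,0,0,0,0,-0.1,-1],[0,0,0,0,0,0,-1],[0,0,0,0,0,0,-1]]]'; python3 plan.py p2
```

```text
time_s: 13.12
eef_pos: [0.6121, -0.3045, 0.209]
tcp_rot: [0.756, 0.654, 0.0, -0.0]
force: [-1.1, -0.1, -1.7]
finger_gap: 0.0265
finger_force: 29.8
t 13.12 p [ 0.6121 -0.3045  0.209 ] yaw 81.7 tilt [-0.0003  0.0005] F [-1.1 -0.1 -1.7] gap 0.0265
p2 turn -0.001 then shift x 5.514 y -1.169
```

```bash
python3 -m creep '[[[0.345,-0.073,0,0,0,0,-1],[0.345,-0.073,0,0,0,0,-1],[0.345,-0.073,0,0,0,0,-1],[0.345,-0.073,0,0,0,0,-1],[0.345,-0.073,0,0,0,0,-1],[0.345,-0.073,0,0,0,0,-1],[0.345,-0.073,0,0,0,0,-1],[0.345,-0.073,0,0,0,0,-1],[0.345,-0.073,0,0,0,0,-1],[0.345,-0.073,0,0,0,0,-1],[0.345,-0.073,0,0,0,0,-1],[0.345,-0.073,0,0,0,0,-1],[0.345,-0.073,0,0,0,0,-1],[0.345,-0.073,0,0,0,0,-1],[0.345,-0.073,0,0,0,0,-1],[0.345,-0.073,0,0,0,0,-1],[0,0,0.3,0,0,0,-1],[0,0,0.3,0,0,0,-1],[0,0,0.1,0,0,0,-1],[0,0,0,0,0,0,-1]]]'; python3 plan.py p2
```

```text
time_s: 14.78
eef_pos: [0.5731, 0.2575, 0.1361]
tcp_rot: [0.756, 0.655, -0.003, -0.0]
force: [0.3, -1.2, -1.2]
finger_gap: 0.0264
finger_force: 29.8
t 14.78 p [0.5731 0.2575 0.1361] yaw 81.8 tilt [-0.0047 -0.0031] F [ 0.3 -1.2 -1.2] gap 0.0264
p2 turn -0.001 then shift x 0.008 y 0.018
```

```bash
python3 -m creep '[[[0,0,0.25,0,0,0,-1],[0,0,0.25,0,0,0,-1],[0,0,0.2,0,0,0,-1],[0,0,0.1,0,0,0,-1],[0,0,0.03,0,0,0,-1],[0,0,0.01,0,0,0,-1],[0,0,0.01,0,0,0,-1],[0,0,0,0,0,0,-1],[0,0,0,0,0,0,-1]]]'; python3 plan.py p2
```

```text
time_s: 15.53
eef_pos: [0.5755, 0.2586, 0.0549]
tcp_rot: [0.755, 0.655, 0.001, 0.0]
force: [-0.6, -0.1, -1.8]
finger_gap: 0.0265
finger_force: 29.8
t 15.53 p [0.5755 0.2586 0.0549] yaw 81.9 tilt [0.0014 0.0008] F [-0.6 -0.1 -1.8] gap 0.0265
p2 turn 0.002 then shift x -0.006 y -0.004
```

```bash
python3 -m creep '[[[0,0,0.015,0,0,0,-1],[0,0,0.015,0,0,0,-1],[0,0,0.01,0,0,0,-1],[0,0,0,0,0,0,-1],[0,0,0,0,0,0,-1]]]'
```

```text
time_s: 15.95
eef_pos: [0.5751, 0.2586, 0.0507]
tcp_rot: [0.755, 0.655, 0.0, -0.0]
force: [-2.4, -1.4, 8.2]
finger_gap: 0.0267
finger_force: 29.8
```

Seated. Release, rise, head for a (turn −0.671 to yaw 112).

```bash
python3 -m creep '[[[0,0,0,0,0,0,-0.05],[0,0,0,0,0,0,-0.05],[0,0,0,0,0,0,-0.05],[0,0,0,0,0,0,-0.05],[0,0,0,0,0,0,-0.05],[0,0,-0.1,0,0,0,-0.05],[0,0,-0.3,0,0,0,-0.05],[0,0,-0.3,0,0,0,-0.05],[0,0,-0.3,0,0,0,0.3],[0,0,-0.3,0,0,0,0.3],[0,0,-0.2,0,0,0,0.3],[0,0,0,0,0,-0.134,0.3],[0,0,0,0,0,-0.134,0.3],[0,0,0,0,0,-0.134,0.3],[0,0,0,0,0,-0.134,0.3],[0,0,0,0,0,-0.134,0.3],[0,0,0,0,0,0,0.3],[0,0,0,0,0,0,0.3]]]'; python3 plan.py a
```

```text
time_s: 17.45
eef_pos: [0.575, 0.2581, 0.2003]
tcp_rot: [0.561, 0.828, 0.0, 0.0]
force: [0.6, 0.2, -0.2]
finger_gap: 0.0606
finger_force: 0.0
t 17.45 p [0.575  0.2581 0.2003] yaw 111.8 tilt [0.0003 0.0004] F [ 0.6  0.2 -0.2] gap 0.0606
a turn -0.004 then shift x -2.740 y -0.934
```

```bash
python3 -m creep '[[[-0.304,-0.104,0,0,0,0,0.3],[-0.304,-0.104,0,0,0,0,0.3],[-0.304,-0.104,0,0,0,0,0.3],[-0.304,-0.104,0,0,0,0,0.3],[-0.304,-0.104,0,0,0,0,0.3],[-0.304,-0.104,0,0,0,0,0.3],[-0.304,-0.104,0,0,0,0,0.3],[-0.304,-0.104,0,0,0,0,0.3],[-0.304,-0.104,0,0,0,0,0.3],[0,0,0.2,0,0,0,0.3],[0,0,0.3,0,0,0,0.3],[0,0,0,0,0,0,0.3],[0,0,0,0,0,0,0.3],[0,0,0,0,0,0,0.3]]]'; python3 plan.py a
```

```text
time_s: 18.62
eef_pos: [0.5911, -0.0301, 0.1506]
tcp_rot: [0.559, 0.829, 0.0, 0.0]
force: [-0.5, -0.6, -0.1]
finger_gap: 0.0608
finger_force: 0.0
t 18.62 p [ 0.5911 -0.0301  0.1506] yaw 112.0 tilt [ 0.0003 -0.0002] F [-0.5 -0.6 -0.1] gap 0.0608
a turn -0.001 then shift x -0.008 y -0.004
```

```bash
python3 -m creep '[[[-0.01,0,0.3,0,0,0,0.3],[0,0,0.3,0,0,0,0.3],[0,0,0.3,0,0,0,0.3],[0,0,0.25,0,0,0,0.3],[0,0,0,0,0,0,0.3],[0,0,0,0,0,0,0.3],[0,0,0,0,0,0,-1],[0,0,0,0,0,0,-1],[0,0,0,0,0,0,-1],[0,0,0,0,0,0,-1],[0,0,0,0,0,0,-1],[0,0,0,0,0,0,-1],[0,0,0,0,0,0,-1],[0,0,0,0,0,0,-1]]]'; python3 plan.py a
```

```text
time_s: 19.78
eef_pos: [0.5922, -0.031, 0.0356]
tcp_rot: [0.559, 0.829, 0.001, 0.001]
force: [1.0, 1.7, 8.3]
finger_gap: 0.0284
finger_force: 29.8
t 19.78 p [ 0.5922 -0.031   0.0356] yaw 112.0 tilt [0.0022 0.0003] F [1.  1.7 8.3] gap 0.0284
a turn 0.001 then shift x 0.005 y -0.011
```

Gripped (28.4 mm). Place z ≈ 0.0566. Lift and turn +0.671.

```bash
python3 -m creep '[[[0,0,-0.1,0,0,0,-1],[0,0,-0.3,0,0,0,-1],[0,0,-0.3,0,0,0,-1],[0,0,-0.3,0,0,0,-1],[0,0,-0.3,0,0,0,-1],[0,0,-0.3,0,0,0,-1],[0,0,-0.2,0,0,0,-1],[0,0,0,0,0,0.134,-1],[0,0,0,0,0,0.134,-1],[0,0,0,0,0,0.134,-1],[0,0,0,0,0,0.134,-1],[0,0,0,0,0,0.134,-1],[0,0,0,0,0,0,-1],[0,0,0,0,0,0,-1]]]'; python3 plan.py p3
```

```text
time_s: 20.95
eef_pos: [0.5905, -0.0311, 0.2148]
tcp_rot: [0.754, 0.657, -0.0, -0.0]
force: [-0.4, 0.1, -1.4]
finger_gap: 0.0281
finger_force: 29.8
t 20.95 p [ 0.5905 -0.0311  0.2148] yaw 82.1 tilt [-0.0011 -0.0002] F [-0.4  0.1 -1.4] gap 0.0281
p3 turn 0.006 then shift x 2.836 y -1.363
```

```bash
python3 -m creep '[[[0.258,-0.124,0,0,0,0.006,-1],[0.258,-0.124,0,0,0,0,-1],[0.258,-0.124,0,0,0,0,-1],[0.258,-0.124,0,0,0,0,-1],[0.258,-0.124,0,0,0,0,-1],[0.258,-0.124,0,0,0,0,-1],[0.258,-0.124,0,0,0,0,-1],[0.258,-0.124,0,0,0,0,-1],[0.258,-0.124,0,0,0,0,-1],[0.258,-0.124,0,0,0,0,-1],[0.258,-0.124,0,0,0,0,-1],[0,0,0.3,0,0,0,-1],[0,0,0.3,0,0,0,-1],[0,0,0.3,0,0,0,-1],[0,0,0.25,0,0,0,-1],[0,0,0,0,0,0,-1],[0,0,0,0,0,0,-1]]]'; python3 plan.py p3
```

```text
time_s: 22.37
eef_pos: [0.4969, 0.2687, 0.0993]
tcp_rot: [0.756, 0.654, -0.001, -0.0]
force: [0.5, -0.7, -2.5]
finger_gap: 0.0278
finger_force: 29.8
t 22.37 p [0.4969 0.2687 0.0993] yaw 81.7 tilt [-0.0024 -0.0014] F [ 0.5 -0.7 -2.5] gap 0.0278
p3 turn -0.002 then shift x 0.002 y -0.010
```

```bash
python3 -m creep '[[[0,0,0.2,0,0,0,-1],[0,0,0.1,0,0,0,-1],[0,0,0.05,0,0,0,-1],[0,0,0.03,0,0,0,-1],[0,0,0.02,0,0,0,-1],[0,0,0.015,0,0,0,-1],[0,0,0,0,0,0,-1],[0,0,0,0,0,0,-1]]]'; python3 plan.py p3
```

```text
time_s: 23.03
eef_pos: [0.4976, 0.2694, 0.0586]
tcp_rot: [0.757, 0.654, 0.0, 0.0]
force: [0.6, 0.4, -2.2]
finger_gap: 0.028
finger_force: 29.8
t 23.03 p [0.4976 0.2694 0.0586] yaw 81.6 tilt [0.0004 0.0003] F [ 0.6  0.4 -2.2] gap 0.0280
p3 turn -0.004 then shift x -0.006 y -0.016
```

```bash
python3 -m creep '[[[0,-0.015,0.012,0,0,0,-1],[0,0,0.012,0,0,0,-1],[0,0,0,0,0,0,-1],[0,0,0,0,0,0,-1]]]'
```

```text
time_s: 23.37
eef_pos: [0.496, 0.2696, 0.0565]
tcp_rot: [0.757, 0.654, 0.0, -0.0]
force: [-0.9, -1.4, 6.2]
finger_gap: 0.028
finger_force: 29.9
```

Seated. Release, rise, turn to yaw 77.7 (+0.09).

```bash
python3 -m creep '[[[0,0,0,0,0,0,-0.05],[0,0,0,0,0,0,-0.05],[0,0,0,0,0,0,-0.05],[0,0,0,0,0,0,-0.05],[0,0,0,0,0,0,-0.05],[0,0,-0.1,0,0,0,-0.05],[0,0,-0.3,0,0,0,-0.05],[0,0,-0.3,0,0,0,-0.05],[0,0,-0.3,0,0,0,0.3],[0,0,-0.3,0,0,0,0.3],[0,0,-0.2,0,0,0,0.3],[0,0,0,0,0,0.09,0.3],[0,0,0,0,0,0,0.3],[0,0,0,0,0,0,0.3]]]'; python3 plan.py c
```

```text
time_s: 24.53
eef_pos: [0.4956, 0.2696, 0.2062]
tcp_rot: [0.779, 0.627, 0.0, -0.0]
force: [-1.2, -0.8, -0.9]
finger_gap: 0.0606
finger_force: 0.0
t 24.53 p [0.4956 0.2696 0.2062] yaw 77.7 tilt [0.0001 0.0002] F [-1.2 -0.8 -0.9] gap 0.0606
c turn -0.001 then shift x -5.609 y 1.012
```

```bash
python3 -m creep '[[[-0.35,0.063,0,0,0,0,0.3],[-0.35,0.063,0,0,0,0,0.3],[-0.35,0.063,0,0,0,0,0.3],[-0.35,0.063,0,0,0,0,0.3],[-0.35,0.063,0,0,0,0,0.3],[-0.35,0.063,0,0,0,0,0.3],[-0.35,0.063,0,0,0,0,0.3],[-0.35,0.063,0,0,0,0,0.3],[-0.35,0.063,0,0,0,0,0.3],[-0.35,0.063,0,0,0,0,0.3],[-0.35,0.063,0,0,0,0,0.3],[-0.35,0.063,0,0,0,0,0.3],[-0.35,0.063,0,0,0,0,0.3],[-0.35,0.063,0,0,0,0,0.3],[-0.35,0.063,0,0,0,0,0.3],[-0.35,0.063,0,0,0,0,0.3],[0,0,0.3,0,0,0,0.3],[0,0,0.2,0,0,0,0.3],[0,0,0,0,0,0,0.3],[0,0,0,0,0,0,0.3]]]'; python3 plan.py c
```

```text
time_s: 26.2
eef_pos: [0.4727, -0.2987, 0.1548]
tcp_rot: [0.779, 0.627, -0.001, -0.002]
force: [-0.4, -0.6, 0.4]
finger_gap: 0.0605
finger_force: 0.0
t 26.20 p [ 0.4727 -0.2987  0.1548] yaw 77.6 tilt [-0.0034  0.0015] F [-0.4 -0.6  0.4] gap 0.0605
c turn -0.002 then shift x -0.008 y 0.026
```

```bash
python3 -m creep '[[[-0.008,0.01,0.3,0,0,0,0.3],[0,0,0.3,0,0,0,0.3],[0,0,0.3,0,0,0,0.3],[0,0,0.23,0,0,0,0.3],[0,0,0,0,0,0,0.3],[0,0,0,0,0,0,0.3],[0,0,0,0,0,0,-1],[0,0,0,0,0,0,-1],[0,0,0,0,0,0,-1],[0,0,0,0,0,0,-1],[0,0,0,0,0,0,-1],[0,0,0,0,0,0,-1],[0,0,0,0,0,0,-1],[0,0,0,0,0,0,-1]]]'; python3 plan.py c
```

```text
time_s: 27.37
eef_pos: [0.4756, -0.3003, 0.0437]
tcp_rot: [0.78, 0.626, 0.001, 0.001]
force: [1.0, 1.0, 7.4]
finger_gap: 0.0295
finger_force: 29.9
t 27.37 p [ 0.4756 -0.3003  0.0437] yaw 77.6 tilt [ 0.002  -0.0006] F [1.  1.  7.4] gap 0.0295
c turn -0.003 then shift x 0.001 y -0.007
```

Gripped (29.5 mm). Place z ≈ 0.0645.

```bash
python3 -m creep '[[[0,0,-0.1,0,0,0,-1],[0,0,-0.3,0,0,0,-1],[0,0,-0.3,0,0,0,-1],[0,0,-0.3,0,0,0,-1],[0,0,-0.3,0,0,0,-1],[0,0,-0.3,0,0,0,-1],[0,0,-0.2,0,0,0,-1],[0,0,0,0,0,-0.093,-1],[0,0,0,0,0,0,-1],[0,0,0,0,0,0,-1]]]'; python3 plan.py p4
```

```text
time_s: 28.2
eef_pos: [0.4739, -0.2995, 0.223]
tcp_rot: [0.757, 0.654, 0.0, -0.0]
force: [0.9, -0.0, -2.5]
finger_gap: 0.0293
finger_force: 29.9
t 28.20 p [ 0.4739 -0.2995  0.223 ] yaw 81.7 tilt [-0.0004  0.0008] F [ 0.9 -0.  -2.5] gap 0.0293
p4 turn -0.003 then shift x 5.665 y -1.391
```

```bash
python3 -m creep '[[[0.333,-0.02,0,0,0,0,-1],[0.333,-0.02,0,0,0,0,-1],[0.333,-0.02,0,0,0,0,-1],[0.333,-0.02,0,0,0,0,-1],[0.333,-0.02,0,0,0,0,-1],[0.333,-0.02,0,0,0,0,-1],[0.333,-0.02,0,0,0,0,-1],[0.333,-0.02,0,0,0,0,-1],[0.333,-0.137,0,0,0,0,-1],[0.333,-0.137,0,0,0,0,-1],[0.333,-0.137,0,0,0,0,-1],[0.333,-0.137,0,0,0,0,-1],[0.333,-0.137,0,0,0,0,-1],[0.333,-0.137,0,0,0,0,-1],[0.333,-0.137,0,0,0,0,-1],[0.333,-0.137,0,0,0,0,-1],[0.333,-0.137,0,0,0,0,-1],[0,0,0.3,0,0,0,-1],[0,0,0,0,0,0,-1],[0,0,0,0,0,0,-1]]]'; python3 plan.py p4
```

```text
time_s: 29.87
eef_pos: [0.4167, 0.2791, 0.1915]
tcp_rot: [0.757, 0.654, -0.003, 0.0]
force: [0.6, -0.1, -2.4]
finger_gap: 0.0296
finger_force: 29.9
t 29.87 p [0.4167 0.2791 0.1915] yaw 81.7 tilt [-0.0033 -0.0039] F [ 0.6 -0.1 -2.4] gap 0.0296
p4 turn -0.003 then shift x 0.019 y 0.000
```

```bash
python3 -m creep '[[[0.01,0,0.3,0,0,0,-1],[0,0,0.3,0,0,0,-1],[0,0,0.3,0,0,0,-1],[0,0,0.2,0,0,0,-1],[0,0,0.08,0,0,0,-1],[0,0,0.03,0,0,0,-1],[0,0,0.01,0,0,0,-1],[0,0,0,0,0,0,-1],[0,0,0,0,0,0,-1]]]'; python3 plan.py p4
```

```text
time_s: 30.62
eef_pos: [0.4188, 0.2814, 0.0721]
tcp_rot: [0.756, 0.654, 0.001, 0.0]
force: [0.8, 0.3, -1.6]
finger_gap: 0.0292
finger_force: 29.9
t 30.62 p [0.4188 0.2814 0.0721] yaw 81.7 tilt [0.0015 0.0012] F [ 0.8  0.3 -1.6] gap 0.0292
p4 turn -0.002 then shift x -0.007 y -0.018
```

```bash
python3 -m creep '[[[-0.005,-0.015,0.03,0,0,0,-1],[0,0,0.02,0,0,0,-1],[0,0,0.015,0,0,0,-1],[0,0,0.01,0,0,0,-1],[0,0,0,0,0,0,-1],[0,0,0,0,0,0,-1]]]'
```

```text
time_s: 31.12
eef_pos: [0.4168, 0.281, 0.0644]
tcp_rot: [0.756, 0.654, 0.001, -0.0]
force: [-2.8, -1.6, 16.1]
finger_gap: 0.0293
finger_force: 30.0
```

Seated. Release, rise high, swing clear of the view for a check.

```bash
python3 -m creep '[[[0,0,0,0,0,0,-0.05],[0,0,0,0,0,0,-0.05],[0,0,0,0,0,0,-0.05],[0,0,0,0,0,0,-0.05],[0,0,0,0,0,0,-0.05],[0,0,-0.1,0,0,0,-0.05],[0,0,-0.3,0,0,0,-0.05],[0,0,-0.3,0,0,0,-0.05],[0,0,-0.3,0,0,0,-0.05],[0,0,-0.3,0,0,0,-0.05],[0.3,0,0,0,0,0,0],[0.3,0,0,0,0,0,0],[0.3,0,0,0,0,0,0],[0.3,0,0,0,0,0,0],[0.3,0,0,0,0,0,0],[0.3,0,0,0,0,0,0],[0.3,0,0,0,0,0,0],[0.3,0,0,0,0,0,0],[0.3,0,0,0,0,0,0],[0.3,0,0,0,0,0,0]]]'; python3 -m creep '[[[0.3,0,0,0,0,0,0],[0,-0.2,0,0,0,0,0],[0,-0.2,0,0,0,0,0],[0,-0.2,0,0,0,0,0],[0,-0.2,0,0,0,0,0],[0,0,0,0,0,0,0],[0,0,0,0,0,0,0]]]'; python3 - <<'E'
from h import *
im,d=snap('top','t3');P=cloud('top',d);hsv=cv2.cvtColor(im,cv2.COLOR_RGB2HSV)
cv2.imwrite('pics/t3c.png',cv2.resize(im[110:320,120:320,::-1],None,fx=2.8,fy=2.8))
snap('side','s3')
T=[('b',.654,.246,.0755),('d',.575,.258,.081),('a',.496,.269,.088),('c',.417,.281,.095)]
th=np.radians(-98.2);f=np.array([np.cos(th),np.sin(th)]);g=np.array([-f[1],f[0]])
for n,x,y,zt in T:
    q=P[...,:2]-[x,y];s=q@f;t=q@g
    m=(abs(t)<.025)&(s>-.042)&(s<.14)&(abs(P[...,2]-zt)<.006)
    top=P[m];mu=top[:,:2].mean(0);w,v=np.linalg.eigh(np.cov((top[:,:2]-mu).T));p=v[:,1];p=p*np.sign(p@f)
    m2=(abs(t)<.038)&(s>-.048)&(s<.16)&(P[...,2]>.03)&(hsv[...,1]>90)&(hsv[...,2]>60)
    print(n,m.sum(),'ztop %.4f'%np.median(top[:,2]),'along %.4f side %.4f'%((mu-[x,y])@f,(mu-[x,y])@g),'yaw err %.1f'%(np.degrees(np.arctan2(p[1],p[0]))+98.2),'toe end %.3f'%s[m2].max())
E
python3 plan.py
```

```text
time_s: 32.78
eef_pos: [0.4594, 0.579, 0.1941]
tcp_rot: [0.756, 0.654, -0.0, 0.0]
force: [0.4, -0.9, -0.4]
finger_gap: 0.0468
finger_force: 0.0
time_s: 33.37
eef_pos: [0.3833, 0.6195, 0.1939]
tcp_rot: [0.755, 0.655, -0.0, -0.0]
force: [-0.5, -0.2, 0.6]
finger_gap: 0.0465
finger_force: 0.0
b 209 ztop 0.0753 along -0.0071 side -0.0041 yaw err -0.6 toe end 0.067
d 284 ztop 0.0812 along -0.0053 side -0.0038 yaw err -0.6 toe end 0.081
a 362 ztop 0.0882 along -0.0010 side -0.0032 yaw err -0.4 toe end 0.100
c 463 ztop 0.0951 along 0.0040 side -0.0027 yaw err -0.3 toe end 0.117
t 33.47 p [0.3857 0.6186 0.194 ] yaw 81.7 tilt [ 0.001  -0.0001] F [ 0.3 -0.3 -0.3] gap 0.0466
```

View pics/t3c.png

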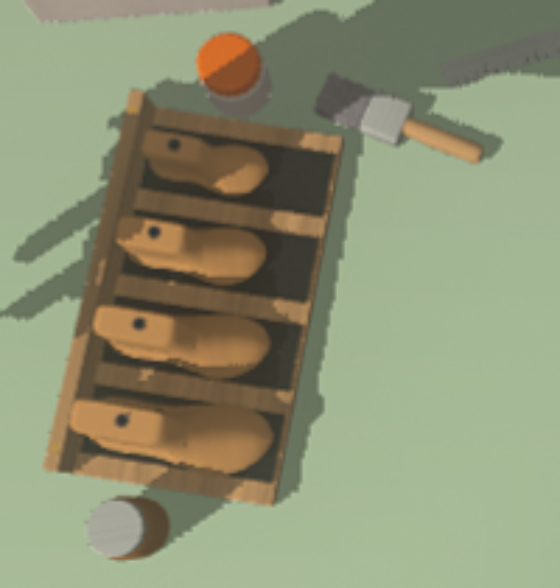

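View pics/s3.png

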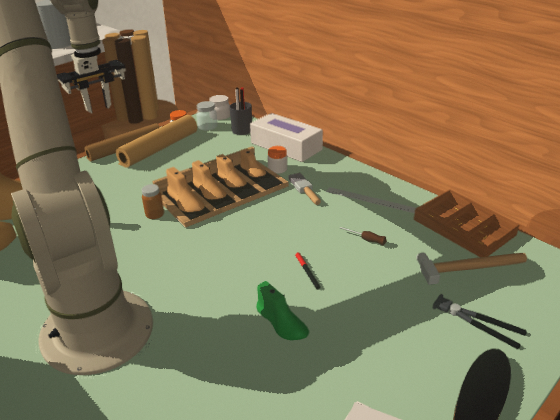

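The top view shows all four lasts in order on their strips, with the smallest beside the orange-lid jar (crop 230,65), which has not moved. Each is within about 4 mm and 1° of its place. The side view shows them upright and the arm clear.

```bash
python3 -c "
from bench import workorder
print(workorder.job_done())"
```

```text
the job is handed in; nothing more can be done
None
```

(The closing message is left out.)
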